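# Lid the glue pot, then lift off the outer lid for filling the water jacket

## Robot

A 6-joint arm with a two-finger parallel gripper is mounted at the origin on a cart in front of the work surface, level with it; the furniture and walls round the work are solid. World frame = base frame: x ahead of the robot, y to its left, z up, the work surface at z = 0. Lengths are in mm, angles in degrees, forces in N, time in s.
With the tool pointing down it reaches from about 350 to 850 mm from the base axis. Payload 8.1 kg.
Tool frame: the origin (TCP) lies at the very end of the fingers, on their centre line; the grasp point (between the pads) lies 19 mm behind it (r.grip_point_offset is the distance from the TCP to the grasp point, in mm); z points along the fingers, y is the line along which they close (so a half turn about z gives the same grasp; the last joint's range is limited). The gripper opens to 85 mm and grips with 20 to 120 N. Pads are 22 mm wide; open, the fingers measure 114 mm over their backs; the gripper's body (76 mm by 85 mm) begins 54 mm behind the grasp point. The pads swing forward as they close: fully open they stand 13 mm farther back than shut.
Start: joints at [65.008, 7.471, 85.268, -0, 87.261, -4.893], TCP at [206.168, 563.471, 231.292] pointing down, gripper open.
Joint ranges: [-169.43, 169.43], [-51.17, 129.36], [1.28, 143.12], [-76.62, 256.62], [0, 156.53], [-152.29, 152.29]. Speed limits (degrees/s): [136.94, 136.94, 159.86, 180, 180, 180].

## Interface

Orientations are given as [roll, pitch, yaw] about the fixed x, y, z axes, in that order (R = Rz(yaw) Ry(pitch) Rx(roll)).
In Python, from bench import status, eyes, r gives the robot as it stands.
- The arm moves only by the shell command python3 -m handwheel 'ROWS' [FORCE]. ROWS is a JSON object whose one key "series" holds a list that holds one entry, the list of rows, each a list of 7 numbers: the shift along the tool's x, y, z in cm, then the turn, a rotation vector about the tool's x, y, z in rad, then the opening, from 0 (shut) to 1 (fully open). In form: {"series": [[[tx, ty, tz, rx, ry, rz, claw], ...]]}. A call has 1 to 12 rows; each row is the pose to reach, as a shift and turn from the pose commanded when the call began, along the tool's axes at that moment; what a row does not reach only later rows make up. A row lasts 1/8 s, in which the tool goes at most 62.5 mm and 10.7 degrees, less where a joint would pass 70% of its speed; a pose out of reach is approached as far as the arm can. A call with a gripper value outside its range is refused whole. The fingers move at their own pace and stop on an object; FORCE is the grip in N (left out, the last holds). Time passes only in rows, so rows that repeat a pose let the fingers close. It gives the time, the measured TCP pose, the force, the opening and the grip force at its end, in the units of the state.
- status.sense(): the state, without advancing time (a new reading comes with each control period).
- eyes.snapshot(name): name is "side" or "top"; returns a dict with "img" (384x512x3 uint8, red, green, blue), "mtx" (3x3 intrinsics, pixels), "R" (3x3) and "t" (3): a world point X has camera coordinates R X + t. Camera axes: x right, y down, z forward; pixel columns grow to the right and rows downward; lengths in mm; the calibration is good to about 2 mm. A picture is of the moment at which its call begins. There is no depth.
- r.hand_in(): hands the job in; it is judged then, once.
The state is a dict: "time": time; "joint_pos": joint angles; "qd": joint speeds; "joint_efforts": joint torques, N m; "tool_pos": TCP position; "tcp_rot": TCP orientation; "ft_force": force on the tool from outside, world axes, zero at the start; "wrist_torque": the same for the moment, N m; "finger_gap": finger opening in mm; "grip_force": force on a finger pad.
Only numpy, scipy, OpenCV 4.12 (cv2) and the standard library are available. Lean on these libraries where they do the work, as an engineer would, in place of code of your own. Each camera call takes 0.05 s, during which the arm holds its last target. There are 200 camera calls.

## Task

Take the brush off the glue pot and lay it on the bare bench, then lift the two nested lids together by the knob and lower them gently onto the pot, never letting them part, until both are fully seated (the outer one centres the inner one over the glue cup). Then grip the outer lid by its wooden collar and lift it off alone without disturbing the inner lid, and finish while still holding it level, a hand's breadth (about 100 mm) above the pot, so that I can fill the water jacket while the glue cup stays covered. Leave everything else on the bench where it is.

Things in the scene. Friction and masses are not known exactly. Their poses are not given: they have to be found in the camera images.
- glue_pot: Round electric glue pot, fixed on the bench: grey base, aluminium water jacket (140 mm outside, 132 mm inside diameter), steel glue cup concentric in it. Ear handles reach 91 mm from the axis along its +y and -y, 60 to 70 mm up; dial at -x, inlet at +x (to 85 mm). Origin: on the axis at bench height, z up. It stands left or right of the middle, the lids on the other side.
- cup_rim (a point): Centre of the glue cup's rim, the seat of the inner lid: 83 mm above the bench, 7 mm below the jacket's rim; the cup is 72 mm outside and 66 mm inside diameter there. z up.
- jacket_rim (a point): Centre of the water jacket's rim, the seat of the outer lid: 90 mm above the bench. z up.
- inner_lid: Inner lid, aluminium, round, about 0.18 kg. Origin: on the axis at the underside of its flange (80 mm wide, 4 mm thick; it seats on the cup's rim), z up to the knob. Under it a tapered plug, 59 mm wide, 8 mm deep, drops into the cup with 7 mm of play. At the start it stands on the bench on its plug (origin 8 mm up) and, lifted, carries the outer lid on its flange.
- knob (a point): Centre of the inner lid's wooden knob, 51 mm above the inner lid's origin: 24 mm diameter, straight for 10 mm above and below this point, top 13 mm above it. It stands on a thin stem and sticks up out of the outer lid's collar (30 mm when nested, 27 mm when both are seated).
- outer_lid: Outer lid, round aluminium ring plate, 146 mm diameter, 4 mm thick, about 0.25 kg, 42 mm centre hole. Origin: on the axis at the plate's underside (it seats on the jacket's rim), z up. Below it a tapered skirt, 126 mm wide, 9 mm deep, drops into the jacket with 6 mm of play. Nested, its origin is 4 mm above the inner lid's; with both seated 7 mm above, so 3 mm of air part them.
- collar (a point): Centre of the wooden collar round the outer lid's hole, 17 mm above the outer lid's origin: 50 mm outside, 42 mm inside diameter, reaching 13 mm above and below this point; its foot is on the plate. Grip it across its outside.
- glue_brush: Flat glue brush, 205 mm long, 10 mm thick, 60 g: wooden handle along -x to 113 mm (16 mm wide near the origin), steel ferrule (26 mm wide) from x = 14 to 44 mm, grey bristles to 93 mm. Origin: underside of the handle near the centre of mass, z up. It lies across the jacket's rim. The bench midway between pot and lids is bare: room for it there, laid along the robot's x.
- glue_jar: Jar with a screw cap, 59 mm diameter, 76 mm high, loose, behind the work; to be left alone. Origin: centre of its underside.
- wax_tin: Round flat tin, 67 mm diameter, 24 mm high, loose, behind the work; to be left alone. Origin: centre of its underside.
Things that resemble listed ones, but are neither listed nor needed, are in the scene too. Leave any blue look-alike of the inner_lid alone.

How it is judged:
By the outcome, as a careful person would: the job done as asked, in the order asked, and still so for the second after the job is handed in, while the arm keeps its last pose, push and grip.
It also fails if it takes over 61 s, if anything falls off the work surface, if the arm or the gripper's body presses on something with over 40 N, if the wrist force passes 120 N, or if a joint passes its speed limit or range.

## Working session

There is one attempt and no reset: what is moved stays moved. The work goes in short steps, Python scripts to look and compute and a shell command to move; the robot and the scene stay as the last step left them, time stands still between calls to the robot, and variables do not carry over. Pictures are saved under pics/ and viewed, at most 10 in all, crops included, and the job is handed in when it is done.

```bash
mkdir -p pics; ls
python3 - <<'E'
from bench import status, eyes, r
import cv2,json
s=status.sense();print({k:s[k] for k in('time','tool_pos','tcp_rot','finger_gap','ft_force')})
for n in('top','side'):
    d=eyes.snapshot(n);cv2.imwrite(f'pics/{n}0.png',cv2.cvtColor(d['img'],cv2.COLOR_RGB2BGR));print(n,d['mtx'],d['R'],d['t'])
E
```

```text
pics
{'time': 0.0, 'tool_pos': array([205.92123187, 562.97200042, 230.22934241]), 'tcp_rot': array([-1.79893821e+02, -1.03985697e-02,  1.59900057e+02]), 'finger_gap': 85.30736641747225, 'ft_force': array([-0.8299285 , -0.37618669,  0.5539731 ])}
top [[416.9171498    0.         258.6460501 ]
 [  0.         416.9171498  193.77087364]
 [  0.           0.           1.        ]] [[-0.01109608 -0.99984725 -0.01350417]
 [-0.98735818  0.01309097 -0.15796343]
 [ 0.15811609  0.01158067 -0.98735262]] [  6.88036578 574.1545464  984.80502286]
side [[452.15584028   0.         255.5107789 ]
 [  0.         452.15584028 189.96629633]
 [  0.           0.           1.        ]] [[-0.999875    0.01461244  0.00603909]
 [ 0.00501619  0.65538427 -0.75527895]
 [-0.0149944  -0.75515425 -0.65537564]] [ 569.21584873   65.58413957 1262.1745044 ]
```

View pics/top0.png

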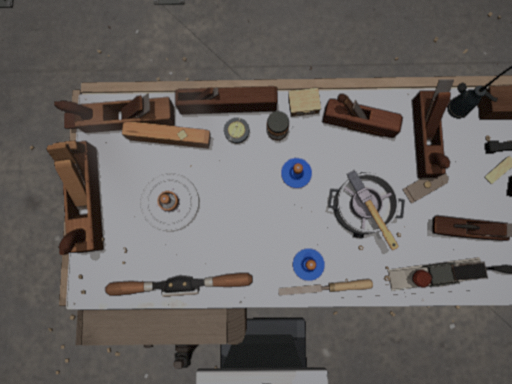

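View pics/side0.png

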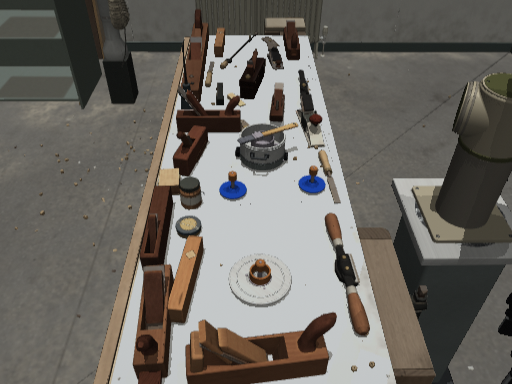

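Top view: nested lids (bright ring) are at (170,202), with the knob at about (165,199). Look-alikes are the two blue lids at (297,173) and (309,265). The pot is at (365,204). The brush lies across it, bristles at (355,180) and handle end at (395,245). The spatula at (325,288) resembles the brush, but isn't on the pot. I choose the uncoloured lids and the brush on the pot, and check both in one close crop.

```bash
cat > h.py <<'E'
import numpy as np,cv2
from bench import status,eyes,r
def snap(n): return eyes.snapshot(n)
def plane(d,px,z):
    px=np.atleast_2d(px).astype(float)
    v=np.c_[px,np.ones(len(px))]@np.linalg.inv(d['mtx']).T@d['R']
    c=-d['R'].T@d['t']
    return c+v*((z-c[2])/v[:,2])[:,None]
def proj(d,X):
    q=(np.atleast_2d(X)@d['R'].T+d['t'])@d['mtx'].T
    return q[:,:2]/q[:,2:]
def two(d1,p1,d2,p2):
    P=[d['mtx']@np.c_[d['R'],d['t']] for d in(d1,d2)]
    X=cv2.triangulatePoints(P[0],P[1],np.float64(p1).reshape(2,1),np.float64(p2).reshape(2,1));return (X[:3]/X[3]).ravel()
def save(n,d,box=None,s=1):
    im=cv2.cvtColor(d['img'],cv2.COLOR_RGB2BGR)
    if box: im=im[box[1]:box[3],box[0]:box[2]]
    im=cv2.resize(im,None,fx=s,fy=s,interpolation=cv2.INTER_CUBIC);cv2.imwrite(f'pics/{n}.png',im);return im
E
python3 - <<'E'
from h import *
t=snap('top');s=snap('side')
a=[save('x',t,(320,160,420,260),4),save('x',t,(125,155,225,255),4)]
b=[save('x',s,(210,100,310,180),4)[:200*2],save('x',s,(210,240,310,320),4)]
out=np.vstack([np.hstack(a),np.hstack([x[:320] for x in b])]);cv2.imwrite('pics/crop1.png',cv2.resize(out,None,fx=.8,fy=.8))
E
```

```text
(no output)
```

View pics/crop1.png

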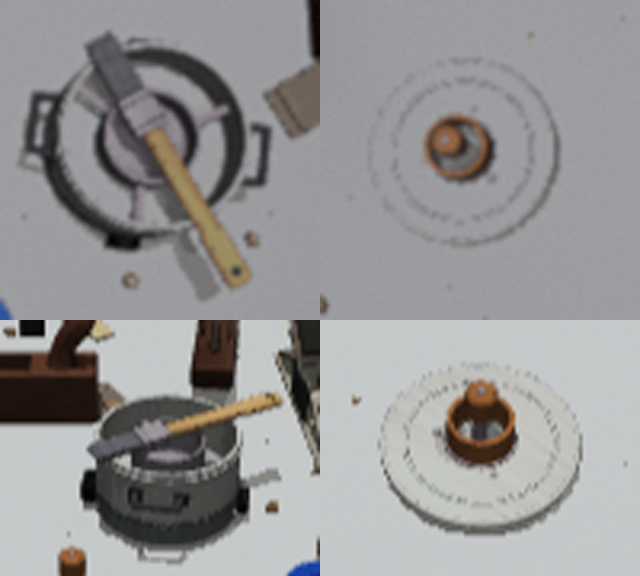

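The crop confirms both choices: the brush lies on the pot with its ferrule around top (366,197) and handle end (394,247). The lids are the white ring plate with an orange collar around top (268.., i.e. 168,202), knob inside it. Next I rectify onto the seat planes and fit circles.

```bash
cat >> h.py <<'E'
def rect(d,c,z,half=110,k=4):
    # metric picture of plane z: column = +x, row = +y, k px/mm
    W=np.array([[c[0]+a*half,c[1]+b*half,z] for a,b in((-1,-1),(1,-1),(1,1),(-1,1))])
    n=2*half*k
    H=cv2.getPerspectiveTransform(proj(d,W).astype(np.float32),np.float32([[0,0],[n,0],[n,n],[0,n]]))
    return cv2.warpPerspective(cv2.cvtColor(d['img'],cv2.COLOR_RGB2BGR),H,(n,n),flags=cv2.INTER_CUBIC)
E
python3 - <<'E'
from h import *
t=snap('top');s=snap('side')
for n,d in(('t',t),('s',s)):
    hsv=cv2.cvtColor(d['img'],cv2.COLOR_RGB2HSV)
    m=cv2.inRange(hsv,(3,90,50),(30,255,255))
    nn,l,st,ce=cv2.connectedComponentsWithStats(m)
    for i in range(1,nn):
        if st[i,4]>40: print(n,st[i],ce[i].round(1))
print(plane(t,[[365,204]],90),plane(t,[[170,202]],16), plane(t,[[165,199]],72))
cp=plane(t,[[365,204]],90)[0];cl=plane(t,[[170,202]],16)[0]
R=[cv2.resize(rect(d,c,z),(380,380)) for d,c,z in((t,cp,90),(s,cp,90),(t,cl,16),(s,cl,16))]
R=[cv2.resize(x,(295,295)) for x in R]
cv2.imwrite('pics/rect.png',np.vstack([np.hstack(R[:2]),np.hstack(R[2:])]))
E
```

```text
t [490  85  22  27 503] [501.6  97.9]
t [ 176   86  102   20 1235] [234.4  95.2]
t [420  91  29  83 730] [431.  138.2]
t [431  92  19  30 201] [441.2 102. ]
t [340  95  13  13  70] [345.9 100.3]
t [  65   96  144   50 2715] [142.5 122.1]
t [326  99  76  33 994] [366.4 116.1]
t [ 55 101  18   9  95] [ 63.4 104.8]
t [  47  140   47  115 2478] [ 73.6 191.9]
t [294 164   8   9  53] [297.5 168.1]
t [158 191  20  20 165] [166.7 199.8]
t [365 200  33  49 327] [380.7 224.1]
t [435 216  72  23 821] [467.6 227.7]
t [306 260  10  10  62] [310.5 264.5]
t [414 270  18  17 228] [422.2 278.2]
t [213 274  39  12 407] [232.5 279.9]
t [330 280  41   7  56] [349.1 282.6]
t [106 282  38  13 412] [124.3 287.7]
s [ 92   0  12  59 149] [97.7 25.4]
s [195   9   6  12  47] [197.5  14. ]
s [191  23  10  14  88] [195.7  31.6]
s [185  23  23  82 786] [195.3  62.6]
s [284  22  16  27 227] [290.9  34.2]
s [214  28  11  26 204] [218.8  40.3]
s [252  51   6  17  54] [254.1  57.2]
s [205  71   7  15  45] [208.7  79.7]
s [271  89  13  27 224] [277.7 103. ]
s [228  95  12  10  59] [233.1  99. ]
s [176 110  64   8 220] [207.1 115.3]
s [310 114  12   8  70] [315.3 117.5]
s [262 123  36  13 145] [278.5 129.3]
s [173 125  33  36 391] [190.  142.3]
s [319 150  12  24 138] [324.2 160.7]
s [310 166   8  10  55] [313.2 170.4]
s [159 169  17  15 109] [166.9 175.5]
s [229 171   7  11  62] [232.  176.1]
s [ 140  181   39   77 1049] [156.  217.2]
s [179 188  21  10  87] [188.8 193.1]
s [325 214  16  26 286] [332.7 225.9]
s [180 218  16  12 114] [187.8 223.7]
s [ 133  235   69  131 3389] [164.4 300.9]
s [250 259  21  26 297] [260.5 272.6]
s [348 293  22  41 548] [357.7 313.6]
s [308 313  28  23 321] [321.4 322.4]
s [ 186  320  143   57 3683] [243.9 350.4]
s [138 371  23  13 266] [149.2 377.3]
s [403 376  31   8 146] [420.  379.6]
[[ 539.48205088 -249.93254177   90.        ]] [[560.74548083 225.91771758  16.        ]] [[560.21065503 225.44352987  72.        ]]
```

View pics/rect.png

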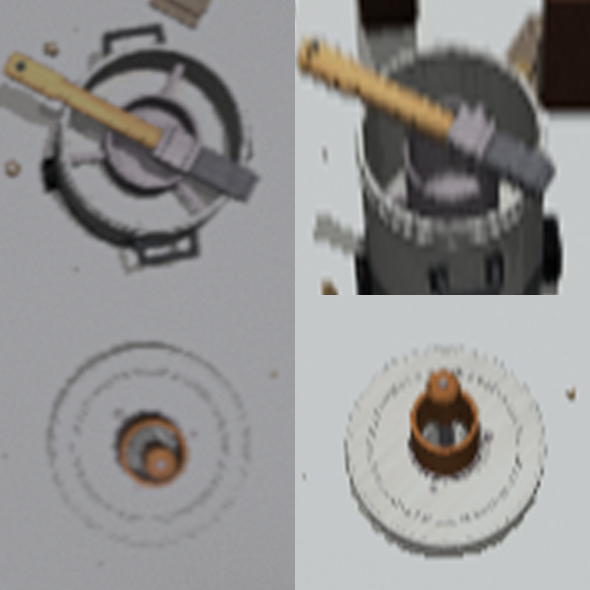

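Rectified views: the lid plate is centred about 1 mm from my estimate (≈ (562,227)). The brush handle runs from rect (10,65) to the ferrule at (160,140), over the glue cup. I'll fit the brush axis and compute the first reach.

```bash
cat >> h.py <<'E'
from scipy.spatial.transform import Rotation as Ro
def go(pos,yaw,base=None):
    # shift (cm) and turn (rad) in tool axes from measured (or given (pos,yaw)) pose to a tool-down target
    s=status.sense()
    p,R=s['tool_pos'],Ro.from_euler('xyz',s['tcp_rot'],degrees=True)
    if base: p,R=np.array(base[0]),Ro.from_euler('xyz',[180,0,base[1]],degrees=True)
    T=Ro.from_euler('xyz',[180,0,yaw],degrees=True)
    print('shift cm',(R.inv().apply(np.array(pos)-p)/10).round(2),'turn',(R.inv()*T).as_rotvec().round(3))
def wrap(a): return (a+180)%360-180
E
python3 - <<'E'
from h import *
t=snap('top');s=snap('side')
res=[]
for d,box in((t,(340,195,405,255)),(s,(255,118,305,140))):
    hsv=cv2.cvtColor(d['img'],cv2.COLOR_RGB2HSV)
    m=cv2.inRange(hsv,(10,80,80),(30,255,255));k=np.zeros_like(m);k[box[1]:box[3],box[0]:box[2]]=255;m&=k
    ys,xs=np.nonzero(m);P=plane(d,np.c_[xs,ys],99)[:,:2]
    c=P.mean(0);v=np.linalg.svd(P-c,full_matrices=False)[2][0];v*=np.sign(v[0])
    q=(P-c)@v;print(c,'yaw',np.degrees(np.arctan2(v[1],v[0])),'ends',c+v*q.min(),c+v*q.max(),np.ptp(q))
    e=c+v*q.max()-v*14;e2=c+v*q.min()+v*113;print('origin',e,e2)
for px in((297,173),(309,265)): print(plane(t,[px],4))
E
```

```text
[ 490.29830724 -281.85017498] yaw 27.68169887179241 ends [ 435.85775656 -310.40992457] [ 545.38940382 -252.94914617] 123.68881439517627
origin [ 532.99181501 -259.45297517] [ 535.92400912 -257.91473338]
[ 492.1796342  -278.79732263] yaw 27.26214235668303 ends [ 435.71694513 -307.89265989] [ 544.27202517 -251.95400878] 122.12017888409022
origin [ 531.82714395 -258.3668811 ] [ 536.16491496 -256.13161898]
[[634.03804126 -99.57368818   4.        ]]
[[ 398.84147924 -123.52658166    4.        ]]
```

```bash
python3 -c "
from h import *
go((533,-258,180),27.5)"
```

```text
shift cm [-58.93 -65.9    5.13] turn [-0.     0.     2.311]
```

```bash
python3 -m handwheel '{"series": [[[-5.5,-6,0.5,0,0,0.19,0.5],[-11,-12,1,0,0,0.38,0.5],[-16,-18,1.5,0,0,0.57,0.5],[-21,-24,2,0,0,0.76,0.5],[-26,-30,2.5,0,0,0.95,0.5],[-31,-35,3,0,0,1.14,0.5],[-36,-40,3.5,0,0,1.33,0.5],[-40,-45,4,0,0,1.52,0.5],[-44,-49,4.3,0,0,1.7,0.5],[-48,-53.5,4.6,0,0,1.88,0.5],[-51.5,-58,4.9,0,0,2.06,0.5],[-55,-62,5,0,0,2.2,0.5]]]}' 40; python3 -c "
from h import *
go((533,-258,180),27.5)"
```

```text
time: 1.9
tool_pos: [481.6, -134.8, 184.9]
tcp_rot: [180.0, -0.0, 33.5]
ft_force: [-0.1, -0.2, 0.7]
finger_gap: 42.9
grip_force: 0.0
shift cm [-2.52 13.11  0.49] turn [ 0.001 -0.001  0.105]
```

```bash
python3 -m handwheel '{"series": [[[-1,4,0.2,0,0,0.05,0.5],[-2,9,0.4,0,0,0.1,0.5],[-2.5,13.1,0.5,0,0,0.105,0.5],[-2.5,13.1,0.5,0,0,0.105,0.5],[-2.5,13.1,0.5,0,0,0.105,0.5]]]}'
python3 - <<'E'
from h import *
go((533,-258,86),27.5)
t=snap('top');s=snap('side')
a=save('x',t,(320,150,420,250),4);b=save('x',s,(210,70,310,170),4)
cv2.imwrite('pics/near.png',np.hstack([a,b]))
E
```

```text
time: 2.52
tool_pos: [533.0, -255.0, 179.4]
tcp_rot: [-179.9, 0.0, 27.8]
ft_force: [-0.4, 1.0, -0.6]
finger_gap: 42.5
grip_force: 0.0
shift cm [-0.14  0.28  9.34] turn [-0.001  0.     0.006]
```

View pics/near.png

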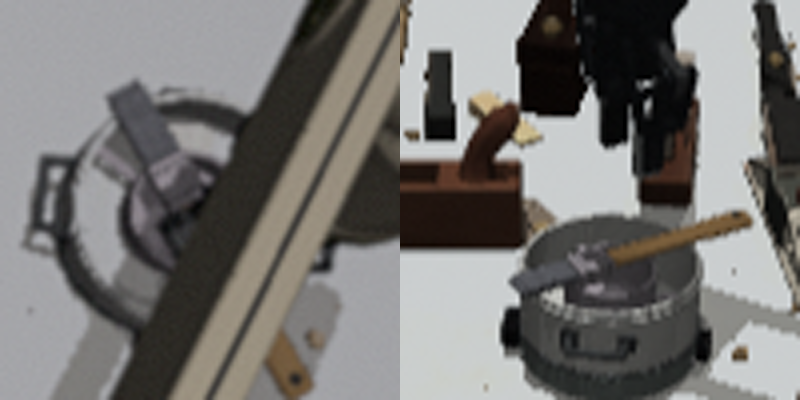

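The picture shows the fingers straddling the handle, just behind the ferrule. Descending.

```bash
python3 -m handwheel '{"series": [[[-0.05,0.1,3,0,0,0.006,0.5],[-0.1,0.2,6,0,0,0.006,0.5],[-0.1,0.25,8,0,0,0.006,0.5],[-0.1,0.25,9.3,0,0,0.006,0.5],[-0.1,0.25,9.3,0,0,0.006,0.5],[-0.1,0.25,9.3,0,0,0.006,0],[-0.1,0.25,9.3,0,0,0.006,0],[-0.1,0.25,9.3,0,0,0.006,0],[-0.1,0.25,9.3,0,0,0.006,0],[-0.1,0.25,9.3,0,0,0.006,0]]]}' 40
```

```text
time: 3.88
tool_pos: [534.5, -258.5, 88.3]
tcp_rot: [179.9, -0.1, 27.5]
ft_force: [-0.6, 0.2, 5.8]
finger_gap: 14.9
grip_force: 40.8
```

```bash
python3 -m handwheel '{"series": [[[0,0,-1,0,0,0,0],[0,0,-3,0,0,0,0],[0,0,-6,0,0,0,0],[0,0,-9,0,0,0,0],[0,0,-9,0,0,0,0]]]}'
python3 - <<'E'
from h import *
t=snap('top');s=snap('side')
a=save('x',t,(310,120,450,260),3);b=save('x',s,(200,60,310,170),4)[:420,:]
cv2.imwrite('pics/lift.png',np.hstack([a,b[:,:380]]))
go((535,0,120),0)
E
```

```text
time: 4.5
tool_pos: [535.7, -259.2, 181.6]
tcp_rot: [179.6, -0.2, 27.5]
ft_force: [0.6, -0.4, -0.9]
finger_gap: 15.0
grip_force: 40.0
shift cm [ 12.01 -22.85   5.74] turn [ 0.001 -0.001  0.48 ]
```

View pics/lift.png

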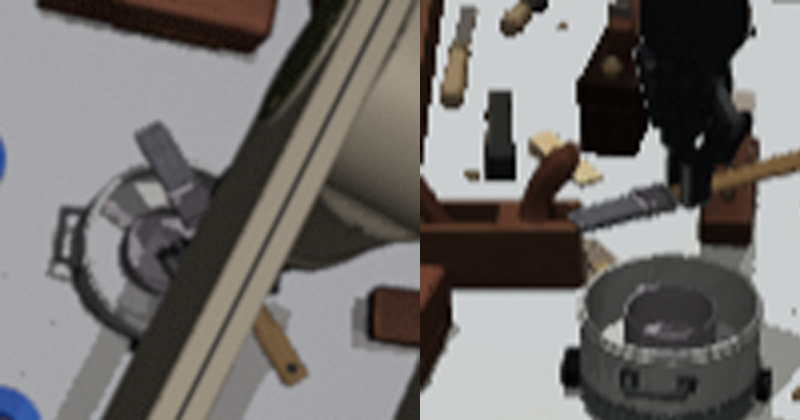

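The brush is held level, clear of the pot. Carry it to the bare middle.

```bash
python3 -m handwheel '{"series": [[[1.5,-3,0.5,0,0,0.08,0],[4,-7.5,1.5,0,0,0.18,0],[6.5,-12,3,0,0,0.28,0],[9,-17,4.5,0,0,0.38,0],[11,-21,5.3,0,0,0.46,0],[12,-22.8,5.7,0,0,0.48,0],[12,-22.8,5.7,0,0,0.48,0],[12,-22.8,5.7,0,0,0.48,0]]]}'; python3 -c "
from h import *
go((535,0,2),0)"
```

```text
time: 5.6
tool_pos: [534.4, -0.9, 119.2]
tcp_rot: [180.0, 0.1, 0.0]
ft_force: [0.5, -0.7, 0.1]
finger_gap: 14.8
grip_force: 40.0
shift cm [ 0.07 -0.09 11.72] turn [0.    0.001 0.   ]
```

```bash
python3 -m handwheel '{"series": [[[0,0,4,0,0,0,0],[0,0,8,0,0,0,0],[0,0,10.5,0,0,0,0],[0,0,11.2,0,0,0,0],[0,0,11.5,0,0,0,0],[0,0,11.5,0,0,0,0]]]}'
```

```text
time: 6.35
tool_pos: [535.8, -0.8, 5.9]
tcp_rot: [180.0, -0.1, -0.0]
ft_force: [-0.2, -0.2, -0.1]
finger_gap: 14.8
grip_force: 40.0
```

```bash
python3 -m handwheel '{"series": [[[0,0,0.15,0,0,0,0],[0,0,0.25,0,0,0,0],[0,0,0.35,0,0,0,0],[0,0,0.35,0,0,0,0]]]}'
```

```text
time: 6.85
tool_pos: [534.7, -0.3, 1.2]
tcp_rot: [-180.0, 0.0, -0.0]
ft_force: [0.7, 0.2, -0.7]
finger_gap: 14.7
grip_force: 40.0
```

```bash
python3 -m handwheel '{"series": [[[0,0,0.08,0,0,0,0],[0,0,0.08,0,0,0,0],[0,0,0.08,0,0,0,0.3],[0,0,0.08,0,0,0,0.4],[0,0,0.08,0,0,0,0.5],[0,0,-2,0,0,0,0.5],[0,0,-7,0,0,0,0.5],[0,0,-13,0,0,0,0.5],[0,0,-13,0,0,0,0.5]]]}'; python3 -c "
from h import *
go((470,120,150),0)"
```

```text
time: 7.98
tool_pos: [539.1, -0.7, 137.8]
tcp_rot: [179.9, -0.6, -0.0]
ft_force: [1.2, -1.0, -0.6]
finger_gap: 42.6
grip_force: 0.0
shift cm [ -6.89 -12.07  -1.31] turn [ 0.001 -0.011 -0.   ]
```

Run:
```python
from h import *
t=snap('top');s=snap('side')
k=2.6
R=[cv2.resize(rect(d,c,z,half=h),(290,290)) for d,c,z,h in((t,(541,-250),90,80),(s,(541,-250),90,80),(t,(562,227),16,80),(s,(562,227),16,80))]
full=save('x',t,(200,100,420,300),1)
full=cv2.resize(full,(210,580//3))
im=np.vstack([np.hstack(R[:2]),np.hstack(R[2:])])
pad=np.zeros((580,210,3),np.uint8);pad[:full.shape[0]]=full
im=np.hstack([im,pad]);cv2.imwrite('pics/rect2.png',im)
for n,d in(('top',t),('side',s)): cv2.imwrite(f'pics/raw_{n}.png',cv2.cvtColor(d['img'],cv2.COLOR_RGB2BGR))
```

```text
(no output)
```

View pics/rect2.png

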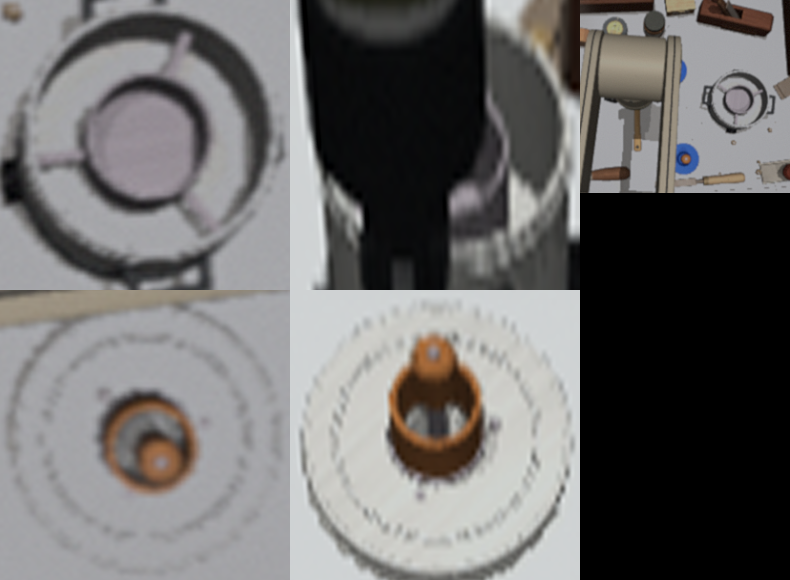

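The brush lies on bare bench along x (inset). The pot rim in the top rectified view is centred near (148,140), i.e. about (543,-253). The arm blocks the side view. I'll fit the rim, cup and collar edges with known radii.

```bash
cat >> h.py <<'E'
from scipy.ndimage import map_coordinates,gaussian_filter1d
from scipy.optimize import least_squares
def circ(d,c,z,rad,sign,lo=8,chan=None,free=False,thr=6):
    # fit centre of a circle: along rays find strongest edge of given sign (dark->bright outward = +1)
    g=d['img'].astype(float).mean(2) if chan is None else chan
    c=np.array(c,float)
    for it in range(4):
        th=np.radians(np.arange(0,360,4));rr=np.arange(rad-lo,rad+lo+.1,.5)
        W=np.stack([c[0]+rr*np.cos(th)[:,None],c[1]+rr*np.sin(th)[:,None],np.full((len(th),len(rr)),z)],-1)
        p=proj(d,W.reshape(-1,3));v=map_coordinates(g,[p[:,1],p[:,0]],order=1).reshape(len(th),-1)
        G=gaussian_filter1d(v,2,axis=1,order=1)*sign
        i=G.argmax(1);ok=(G.max(1)>thr)&(i>0)&(i<len(rr)-1)
        e=rr[i];P=c+np.c_[e*np.cos(th),e*np.sin(th)]
        f=lambda q:np.hypot(*(P[ok]-q[:2]).T)-(q[2] if free else rad)
        s=least_squares(f,[*c,rad] if free else c,loss='soft_l1',f_scale=.7);c=s.x[:2];lo=max(5,lo-1)
    print('centre',s.x.round(2),'n',ok.sum(),'med|res|',np.median(abs(f(s.x))).round(2));return c
E
python3 - <<'E'
from h import *
t=snap('top');s=snap('side')
for sg,rad in((1,66),(-1,70)): circ(t,(543,-252),90,rad,sg);circ(t,(543,-252),90,rad,sg,free=True)
for sg,rad in((1,33),(-1,36),(1,36),(-1,33)): circ(t,(543,-252),83,rad,sg)
ch=lambda d:d['img'][...,0].astype(float)-d['img'][...,2]
print('collar top');circ(t,(562,227),42,25,-1,chan=ch(t),free=True);circ(s,(562,227),42,25,-1,chan=ch(s),free=True)
print('plate')
for sg in(1,-1):
    circ(t,(562,227),16,73,sg,thr=1.5);circ(s,(562,227),16,73,sg,thr=1.5)
E
```

```text
centre [ 544.29 -256.92] n 50 med|res| 0.45
centre [ 544.7  -257.51   65.43] n 50 med|res| 0.12
centre [ 543.5  -255.63] n 33 med|res| 0.96
centre [ 544.08 -256.37   70.59] n 34 med|res| 1.0
centre [ 544.52 -257.  ] n 47 med|res| 0.01
centre [ 550.52 -250.87] n 28 med|res| 2.39
centre [ 540.9  -251.48] n 74 med|res| 1.44
centre [ 536.51 -250.92] n 52 med|res| 1.37
collar top
centre [561.01 226.67  24.89] n 35 med|res| 0.41
centre [562.87 229.45  24.93] n 63 med|res| 0.14
plate
centre [559.53 222.86] n 43 med|res| 1.19
centre [563.16 225.59] n 47 med|res| 1.97
centre [561.99 229.26] n 43 med|res| 0.51
centre [563.01 230.44] n 61 med|res| 0.44
```

```bash
python3 -c "
from h import *
go((562,228,120),0)"
```

```text
shift cm [  2.82 -22.83   0.97] turn [-0.     0.002 -0.   ]
```

```bash
python3 -m handwheel '{"series": [[[0.5,-4,0,0,0,0,0.6],[1.3,-10,0.2,0,0,0,0.6],[2.1,-16,0.5,0,0,0,0.6],[2.6,-21,0.8,0,0,0,0.6],[2.8,-22.8,1,0,0,0,0.6],[2.8,-22.8,1,0,0,0,0.6],[2.8,-22.8,1,0,0,0,0.6],[2.8,-22.8,1,0,0,0,0.6]]]}'
python3 - <<'E'
from h import *
go((562,228,48),0)
s=snap('side')
for sg,rad in((1,66),(-1,66),(1,70),(-1,70)): circ(s,(544,-254),90,rad,sg,lo=7);circ(s,(544,-254),90,rad,sg,lo=7,free=True)
for sg,rad in((1,33),(-1,33),(1,36),(-1,36)): circ(s,(544,-254),83,rad,sg,lo=7)
im=cv2.resize(rect(s,(544,-254),90,half=80,k=4),(600,600),interpolation=cv2.INTER_CUBIC)
cv2.circle(im,(300,300),int(66*3.75),(0,0,255),1);cv2.circle(im,(300,300),int(70*3.75),(0,255,0),1)
cv2.imwrite('pics/pots.png',im)
E
```

```text
time: 9.18
tool_pos: [563.0, 226.1, 121.2]
tcp_rot: [180.0, 0.0, -0.1]
ft_force: [0.6, -0.1, 0.5]
finger_gap: 51.2
grip_force: 0.0
shift cm [-0.1  -0.2   7.32] turn [ 0.     0.    -0.002]
centre [ 550.61 -247.95] n 12 med|res| 1.28
centre [ 1.2764252e+05 -7.5207870e+04  6.6000000e+01] n 0 med|res| nan
centre [ 544. -254.] n 0 med|res| nan
centre [ 544. -254.   66.] n 0 med|res| nan
centre [ 546.1  -227.91] n 19 med|res| 1.09
centre [ 542.22 -250.85   73.51] n 13 med|res| 0.25
centre [ 544. -254.] n 0 med|res| nan
centre [ 544. -254.   70.] n 0 med|res| nan
centre [ 544. -254.] n 0 med|res| nan
centre [ 544. -254.] n 0 med|res| nan
centre [ 544. -254.] n 0 med|res| nan
centre [ 544. -254.] n 0 med|res| nan
  return _methods._mean(a, axis=axis, dtype=dtype,
  ret = ret.dtype.type(ret / rcount)
```

View pics/pots.png

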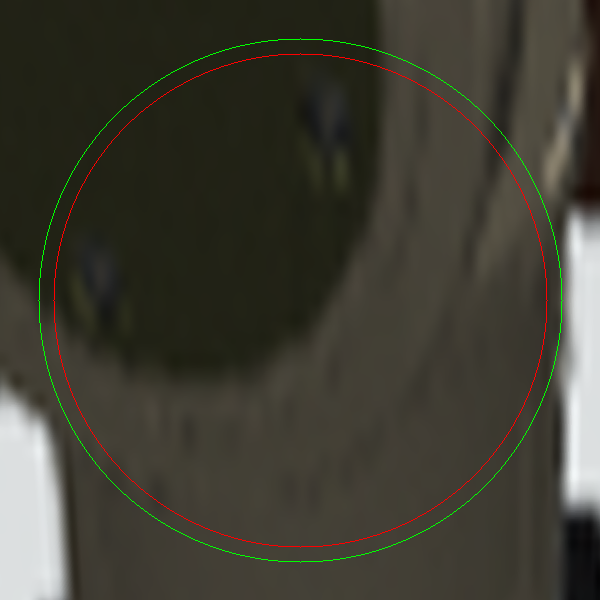

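The side view is blocked by the arm here, so I use the saved first side picture for the pot (free, camera fixed).

Run:
```python
from h import *
d=snap('side');d['img']=cv2.cvtColor(cv2.imread('pics/side0.png'),cv2.COLOR_BGR2RGB)
for sg,rad in((1,66),(-1,66),(1,70),(-1,70)): print(sg,rad);circ(d,(544,-255),90,rad,sg,lo=7);circ(d,(544,-255),90,rad,sg,lo=7,free=True)
for sg,rad in((1,33),(-1,33),(1,36),(-1,36)): print(sg,rad);circ(d,(544,-255),83,rad,sg,lo=7)
im=cv2.resize(rect(d,(544,-255),90,half=80,k=4),(380,380),interpolation=cv2.INTER_CUBIC)
t=snap('top');t['img']=cv2.cvtColor(cv2.imread('pics/raw_top.png'),cv2.COLOR_BGR2RGB)
im2=cv2.resize(rect(t,(544,-255),90,half=80,k=4),(380,380),interpolation=cv2.INTER_CUBIC)
for i in(im,im2):
  for q,c in((66,(0,0,255)),(70,(0,255,0))): cv2.circle(i,(190,190),int(q*380/160),c,1)
cv2.imwrite('pics/pots2.png',np.hstack([im,im2]))
```

```text
1 66
centre [ 544.96 -260.43] n 38 med|res| 0.98
centre [ 544.74 -259.87   65.14] n 40 med|res| 0.5
-1 66
centre [ 543.99 -251.86] n 8 med|res| 0.29
centre [ 545.29 -259.     69.56] n 5 med|res| 0.07
1 70
centre [ 544.64 -248.86] n 28 med|res| 1.45
centre [ 544.74 -254.66   67.47] n 30 med|res| 0.55
-1 70
centre [ 545.87 -258.96] n 14 med|res| 0.75
centre [ 546.07 -260.13   70.92] n 14 med|res| 0.82
1 33
centre [ 543.52 -235.52] n 18 med|res| 0.75
-1 33
centre [ 551.79 -256.65] n 5 med|res| 0.87
1 36
centre [ 546.71 -235.79] n 29 med|res| 0.88
-1 36
centre [ 549.13 -254.96] n 3 med|res| 0.66
```

View pics/pots2.png

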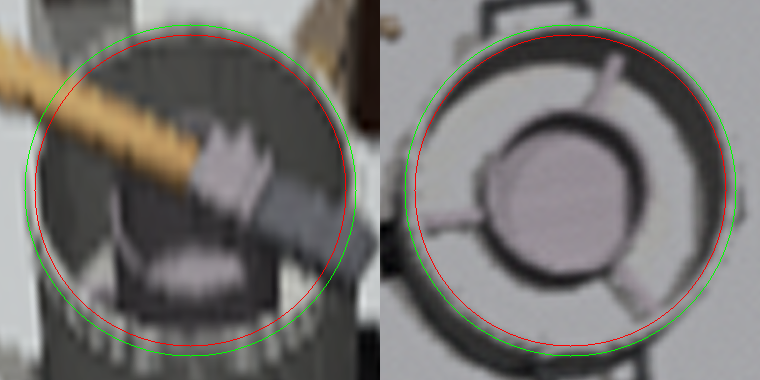

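Both overlays fit a pot centre of about (544,-255.5). Gripping the knob now gives a touch reference for y.

```bash
python3 -m handwheel '{"series": [[[-0.1,-0.2,3,0,0,0,0.6],[-0.1,-0.2,6,0,0,0,0.6],[-0.1,-0.2,7.3,0,0,0,0.6],[-0.1,-0.2,7.3,0,0,0,0.6],[-0.1,-0.2,7.3,0,0,0,0.4],[-0.1,-0.2,7.3,0,0,0,0.32],[-0.1,-0.2,7.3,0,0,0,0.3],[-0.1,-0.2,7.3,0,0,0,0.28]]]}' 20
python3 - <<'E'
from h import *
d=snap('side')
ch=d['img'][...,0].astype(float)-d['img'][...,2]
circ(d,(562,228),42,25,-1,chan=ch,free=True)
P=[]
for _ in range(4):
    d=snap('side');P.append(status.sense()['tool_pos'])
print(np.mean(P,0))
E
```

```text
time: 10.32
tool_pos: [562.4, 229.4, 48.9]
tcp_rot: [180.0, -0.1, -0.0]
ft_force: [-0.1, -2.8, 2.3]
finger_gap: 23.8
grip_force: 1.8
centre [562.83 229.66  25.  ] n 15 med|res| 0.0
[562.30840499 229.40196661  48.69224829]
```

```bash
python3 -m handwheel '{"series": [[[0,0,0,0,0,0,0],[0,0,0,0,0,0,0],[0,0,0,0,0,0,0],[0,0,-0.3,0,0,0,0],[0,0,-0.8,0,0,0,0],[0,0,-1.6,0,0,0,0],[0,0,-3,0,0,0,0],[0,0,-5,0,0,0,0],[0,0,-7.5,0,0,0,0],[0,0,-10,0,0,0,0],[0,0,-12,0,0,0,0],[0,0,-12,0,0,0,0]]]}' 60
python3 - <<'E'
from h import *
d=snap('side');p=status.sense()['tool_pos'];print(p)
ch=d['img'][...,0].astype(float)-d['img'][...,2]
dz=p[2]-48.7
circ(d,(562,228),42+dz,25,-1,chan=ch,free=True)
circ(d,(562,228),16+dz,73,-1,free=True,thr=3)
save('lidlift',d,(190,160,340,300),4)
E
```

```text
time: 12.08
tool_pos: [563.5, 230.2, 171.4]
tcp_rot: [-179.9, -0.3, -0.0]
ft_force: [0.4, 0.4, -4.2]
finger_gap: 21.8
grip_force: 59.0
[562.50309001 229.84988857 169.41657062]
centre [563.88 228.9   25.04] n 25 med|res| 0.06
centre [563.68 226.33  75.79] n 32 med|res| 0.38
```

View pics/lidlift.png

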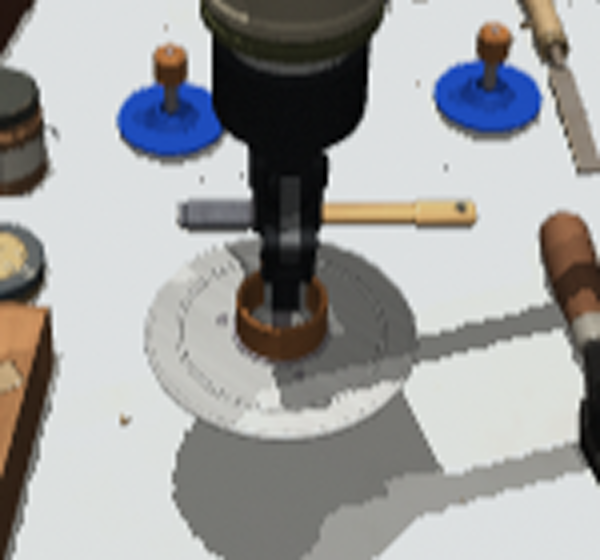

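The picture shows both lids hanging level together from the knob, brush behind on bare bench along x, blue lids untouched. Now carry them smoothly to the pot.

```bash
python3 -m handwheel '{"series": [[[0,0.6,0,0,0,0,0],[-0.1,1.9,0,0,0,0,0],[-0.2,3.9,0,0,0,0,0],[-0.3,6.6,0,0,0,0,0],[-0.5,10,0,0,0,0,0],[-0.6,13.8,0,0,0,0,0],[-0.75,17.8,0,0,0,0,0],[-0.9,21.8,0,0,0,0,0],[-1.05,25.8,0,0,0,0,0],[-1.2,29.6,0,0,0,0,0],[-1.3,33,0,0,0,0,0],[-1.45,36,0,0,0,0,0]]]}'; python3 -c "
from h import *
go((543.5,-255.5,170),0)"
```

```text
time: 13.62
tool_pos: [546.2, -132.9, 168.0]
tcp_rot: [180.0, 0.0, -0.1]
ft_force: [1.1, -0.1, -4.2]
finger_gap: 21.5
grip_force: 59.1
shift cm [-0.25 12.26 -0.2 ] turn [ 0.     0.    -0.002]
```

```bash
python3 -m handwheel '{"series": [[[-0.1,2.8,0,0,0,0,0],[-0.2,5.4,0,0,0,0,0],[-0.3,7.8,0,0,0,0,0],[-0.4,9.8,0,0,0,0,0],[-0.45,11.2,0,0,0,0,0],[-0.5,12,0,0,0,0,0],[-0.5,12.4,0,0,0,0,0],[-0.5,12.5,0,0,0,0,0],[-0.5,12.5,0,0,0,0,0],[-0.5,12.5,0,0,0,0,0],[-0.5,12.5,0,0,0,0,0]]]}'
python3 - <<'E'
from h import *
P=[]
for i in range(6):
    d=snap('top' if i%2 else 'side');P.append(status.sense()['tool_pos'])
    if i==4:s=d
    if i==5:t=d
p=np.mean(P,0);print(p,np.std(P,0))
dz=p[2]-48.7
for d in(s,t):
    ch=d['img'][...,0].astype(float)-d['img'][...,2]
    circ(d,(544,-255),42+dz,25,-1,chan=ch,free=True)
    circ(d,(544,-255),16+dz,73,-1,free=True,thr=3)
cv2.imwrite('pics/over_s.png',s['img'][...,::-1]);cv2.imwrite('pics/over_t.png',t['img'][...,::-1])
go((543.5,-255.5,170),0,(p,0))
E
```

```text
time: 15.0
tool_pos: [542.3, -255.1, 168.3]
tcp_rot: [180.0, -0.0, 0.0]
ft_force: [0.3, 0.5, -4.9]
finger_gap: 21.8
grip_force: 59.1
[ 542.26858365 -255.24956319  168.24930623] [0.01697349 0.0681839  0.01890706]
centre [19254.56  -242.55    25.  ] n 0 med|res| nan
centre [ 542.33 -254.58   74.91] n 49 med|res| 0.68
centre [ 544. -255.   25.] n 0 med|res| nan
centre [ 540.12 -253.09   71.34] n 26 med|res| 0.64
shift cm [ 0.12  0.03 -0.18] turn [0. 0. 0.]
  return _methods._mean(a, axis=axis, dtype=dtype,
  ret = ret.dtype.type(ret / rcount)
```

```bash
python3 -m handwheel '{"series": [[[0.1,0.05,0.4,0,0,0,0],[0.2,0.12,1,0,0,0,0],[0.2,0.12,1.7,0,0,0,0],[0.2,0.12,2.3,0,0,0,0],[0.2,0.12,2.7,0,0,0,0],[0.2,0.12,2.8,0,0,0,0],[0.2,0.12,2.8,0,0,0,0],[0.2,0.12,2.8,0,0,0,0]]]}'
python3 - <<'E'
from h import *
s=snap('side');t=snap('top');p=status.sense()['tool_pos'];print(p);dz=p[2]-48.7
for d in(s,t):
    circ(d,(543,-255),16+dz,73,-1,thr=3);circ(d,(543,-255),16+dz,73,1,thr=3)
E
```

```text
time: 16.3
tool_pos: [544.5, -256.7, 140.6]
tcp_rot: [180.0, -0.0, -0.0]
ft_force: [1.0, -0.4, -3.6]
finger_gap: 21.7
grip_force: 59.1
[ 544.4097014  -256.66155139  140.58266605]
centre [ 545.51 -255.2 ] n 52 med|res| 1.01
centre [ 542.39 -248.22] n 27 med|res| 1.97
centre [ 542.51 -256.25] n 31 med|res| 1.0
centre [ 534.51 -244.65] n 31 med|res| 1.25
```

```bash
python3 -m handwheel '{"series": [[[0,0,0.2,0,0,0,0],[0,0,0.4,0,0,0,0],[0,0,0.55,0,0,0,0],[0,0,0.7,0,0,0,0],[0,0,0.7,0,0,0,0]]]}'
```

```text
time: 17.02
tool_pos: [544.1, -256.5, 133.0]
tcp_rot: [-180.0, 0.0, -0.0]
ft_force: [-0.7, 0.3, -3.9]
finger_gap: 21.9
grip_force: 59.1
```

Skirt is entering with no contact force. Continue.

```bash
python3 -m handwheel '{"series": [[[0,0,0.1,0,0,0,0],[0,0,0.2,0,0,0,0],[0,0,0.3,0,0,0,0],[0,0,0.4,0,0,0,0],[0,0,0.4,0,0,0,0]]]}'
```

```text
time: 17.65
tool_pos: [544.2, -256.5, 129.1]
tcp_rot: [-180.0, 0.0, -0.0]
ft_force: [-0.0, 0.3, -3.0]
finger_gap: 21.8
grip_force: 59.1
```

```bash
python3 -m handwheel '{"series": [[[0,0,0.08,0,0,0,0],[0,0,0.16,0,0,0,0],[0,0,0.24,0,0,0,0],[0,0,0.24,0,0,0,0]]]}'
```

```text
time: 18.15
tool_pos: [544.3, -256.6, 126.9]
tcp_rot: [180.0, -0.0, -0.0]
ft_force: [-0.3, 1.0, -3.3]
finger_gap: 21.7
grip_force: 59.2
```

```bash
python3 -m handwheel '{"series": [[[0,0,0.06,0,0,0,0],[0,0,0.12,0,0,0,0],[0,0,0.18,0,0,0,0],[0,0,0.18,0,0,0,0]]]}'
```

```text
time: 18.65
tool_pos: [544.3, -256.6, 125.1]
tcp_rot: [180.0, -0.0, -0.0]
ft_force: [-0.3, -0.2, -0.8]
finger_gap: 21.8
grip_force: 59.3
```

```bash
python3 -m handwheel '{"series": [[[0,0,0.06,0,0,0,0],[0,0,0.12,0,0,0,0],[0,0,0.12,0,0,0,0]]]}'
```

```text
time: 19.02
tool_pos: [544.3, -256.6, 123.9]
tcp_rot: [180.0, -0.0, -0.0]
ft_force: [-0.2, 0.1, -1.1]
finger_gap: 22.1
grip_force: 59.4
```

```bash
python3 -m handwheel '{"series": [[[0,0,0.05,0,0,0,0],[0,0,0.1,0,0,0,0],[0,0,0.1,0,0,0,0]]]}'
```

```text
time: 19.4
tool_pos: [544.4, -256.7, 123.8]
tcp_rot: [180.0, -0.0, -0.0]
ft_force: [-3.4, 0.5, 6.2]
finger_gap: 22.0
grip_force: 60.2
```

```bash
python3 -m handwheel '{"series": [[[0,0,0.04,0,0,0,0],[0,0,0.08,0,0,0,0],[0,0,0.08,0,0,0,0]]]}'
```

```text
time: 19.77
tool_pos: [544.4, -256.7, 123.8]
tcp_rot: [180.0, -0.0, -0.0]
ft_force: [-5.9, 2.1, 12.2]
finger_gap: 21.5
grip_force: 60.7
```

Contact is at the predicted seated height (TCP 123.8). Relax the push, open, rise.

```bash
python3 -m handwheel '{"series": [[[0,0,-0.08,0,0,0,0],[0,0,-0.14,0,0,0,0],[0,0,-0.14,0,0,0,0]]]}'; python3 -m handwheel '{"series": [[[0,0,0,0,0,0,0.27],[0,0,0,0,0,0,0.3],[0,0,0,0,0,0,0.35],[0,0,0,0,0,0,0.45],[0,0,0,0,0,0,0.6],[0,0,0,0,0,0,0.6]]]}'
```

```text
time: 20.15
tool_pos: [544.4, -256.7, 123.8]
tcp_rot: [180.0, -0.0, -0.0]
ft_force: [-3.0, 0.3, 5.6]
finger_gap: 21.5
grip_force: 59.9
time: 20.9
tool_pos: [544.3, -256.5, 123.4]
tcp_rot: [-180.0, 0.0, -0.0]
ft_force: [-1.1, -0.4, -0.7]
finger_gap: 50.7
grip_force: 0.0
```

```bash
python3 -m handwheel '{"series": [[[0,0,-0.3,0,0,0,1],[0,0,-0.3,0,0,0,1],[0,0,-0.3,0,0,0,1],[0,0,0.5,0,0,0,1],[0,0,1.5,0,0,0,1],[0,0,2.2,0,0,0,1],[0,0,2.6,0,0,0,1],[0,0,2.6,0,0,0,1]]]}' 20
python3 - <<'E'
from h import *
d=snap('side');ch=d['img'][...,0].astype(float)-d['img'][...,2]
circ(d,(544,-256),120,25,-1,chan=ch,free=True)
circ(d,(544,-256),94,73,-1,thr=3,free=True)
E
```

```text
time: 21.9
tool_pos: [544.0, -256.4, 96.9]
tcp_rot: [-180.0, 0.0, -0.0]
ft_force: [-0.6, -0.5, -0.7]
finger_gap: 85.7
grip_force: 0.0
centre [ 544. -256.   25.] n 0 med|res| nan
centre [ 545.61 -256.08   74.04] n 44 med|res| 0.94
  return _methods._mean(a, axis=axis, dtype=dtype,
  ret = ret.dtype.type(ret / rcount)
```

Plate at seat height is centred on the tool. Close gently on the collar.

```bash
python3 -m handwheel '{"series": [[[0,0,0,0,0,0,0.7],[0,0,0,0,0,0,0.64],[0,0,0,0,0,0,0.6],[0,0,0,0,0,0,0.57],[0,0,0,0,0,0,0.55],[0,0,0,0,0,0,0.55]]]}' 20
```

```text
time: 22.7
tool_pos: [544.5, -256.7, 97.8]
tcp_rot: [180.0, -0.0, -0.0]
ft_force: [-0.6, 0.8, 2.8]
finger_gap: 49.5
grip_force: 21.9
```

```bash
python3 -m handwheel '{"series": [[[0,0,0,0,0,0,0.4],[0,0,0,0,0,0,0.4],[0,0,-0.1,0,0,0,0.4],[0,0,-0.3,0,0,0,0.4],[0,0,-0.6,0,0,0,0.4],[0,0,-1,0,0,0,0.4],[0,0,-1,0,0,0,0.4]]]}' 50
```

```text
time: 23.58
tool_pos: [544.5, -256.7, 108.0]
tcp_rot: [180.0, -0.0, -0.0]
ft_force: [0.8, -0.7, -2.3]
finger_gap: 49.2
grip_force: 51.9
```

The load is 2.3 N, the outer lid alone. Raise to 100 mm above the seat.

```bash
python3 -m handwheel '{"series": [[[0,0,-0.5,0,0,0,0.4],[0,0,-1.2,0,0,0,0.4],[0,0,-2.1,0,0,0,0.4],[0,0,-3.2,0,0,0,0.4],[0,0,-4.5,0,0,0,0.4],[0,0,-5.8,0,0,0,0.4],[0,0,-7,0,0,0,0.4],[0,0,-8,0,0,0,0.4],[0,0,-8.7,0,0,0,0.4],[0,0,-9,0,0,0,0.4],[0,0,-9,0,0,0,0.4],[0,0,-9,0,0,0,0.4]]]}'
python3 - <<'E'
from h import *
s=snap('side');t=snap('top');p=status.sense();print(p['tool_pos'],p['tcp_rot'],p['ft_force'],p['finger_gap'])
ch=s['img'][...,0].astype(float)-s['img'][...,2]
circ(s,(544,-256),147,12,-1,chan=ch,lo=5,free=True)   # knob top, if seated
circ(s,(544,-256),194,73,-1,thr=3,free=True)
m=(cv2.inRange(cv2.cvtColor(s['img'],cv2.COLOR_RGB2HSV),(3,90,50),(20,255,255)))[60:170,220:300]
n,l,st,ce=cv2.connectedComponentsWithStats(m)
for i in range(1,n):
    if st[i,4]>8: print(st[i]+[220,60,0,0,0],ce[i]+[220,60])
print('expected knob top',proj(s,[[544.5,-256.5,147],[544.5,-256.5,134],[544.5,-256.5,194+26]]))
E
```

```text
time: 25.08
tool_pos: [544.0, -256.4, 196.8]
tcp_rot: [-180.0, 0.0, -0.0]
ft_force: [-0.5, 0.1, -2.7]
finger_gap: 48.3
grip_force: 52.0
[ 543.98901381 -256.4089527   196.87232245] [-1.79975621e+02  4.51676518e-02 -1.03135515e-02] [-0.50516766 -0.13465771 -2.38311363] 48.797174360321286
centre [ 544. -256.   12.] n 0 med|res| nan
centre [ 544.74 -256.38   74.96] n 53 med|res| 1.33
[221  62   7   6  25] [223.92  64.6 ]
[247  64   6   4  15] [249.46666667  65.4       ]
[246  75   4   3  11] [247.45454545  76.09090909]
[275  89   9   9  51] [278.52941176  92.47058824]
[228  95  12  11  59] [233.06779661  99.01694915]
[255  95   5   8  14] [257.21428571  99.        ]
[268  96   4  13  30] [269.26666667 102.43333333]
[220 110  20   8  89] [227.97752809 114.94382022]
[260 121   6   7  18] [262.55555556 122.94444444]
[293 157   4   3  11] [294.63636364 158.09090909]
expected knob top [[262.84621821 119.4288548 ]
 [262.77415704 123.1354281 ]
 [263.26836584  97.71506336]]
  return _methods._mean(a, axis=axis, dtype=dtype,
  ret = ret.dtype.type(ret / rcount)
```

The knob blob at side (262.6,122.9) matches the expected seated knob at (262.8,123.1). The outer lid is level, about 100 mm up.

```bash
python3 -c "
from bench import r
print(r.hand_in())"
```

```text
the job is handed in; nothing more can be done
None
```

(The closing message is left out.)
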